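# Start the fume extraction and open the push-and-turn cleaner tub

## Robot

A 6-joint arm with a two-finger parallel gripper is mounted at the origin on the work surface. World frame = base frame: x ahead of the robot, y to its left, z up, the work surface at z = 0. Lengths are in mm, angles in rad, forces in N, time in s.
With the tool pointing down it reaches from about 350 to 850 mm from the base axis. Payload 8.1 kg.
Tool frame: the origin (TCP) lies at the very end of the fingers, on their centre line; the grasp point (between the pads) lies behind it (env.hold_point_z is the x of the grasp point in the tool frame, in mm); x points along the fingers, z is the direction in which the jaws open and shut, and the axes are right-handed (so a half turn about x gives the same grasp; the last joint's range is limited). The gripper opens to 93 mm and grips with 3 to 60 N. Pads are 15 mm wide; open, the fingers measure 128 mm over their backs; the gripper's body (75 mm by 188 mm) begins 65 mm behind the grasp point.
Start: joints at [1.07, 0.13, 1.488, -0, 1.523, -0.085], TCP at [242.333, 548.89, 218.635] pointing down, gripper open.
Joint ranges: [-2.96, 2.96], [-0.89, 2.26], [0.02, 2.5], [-1.34, 4.48], [0, 2.73], [-2.66, 2.66]. Speed limits (rad/s): [2.39, 2.39, 2.79, 3.14, 3.14, 3.14].

## Interface

Orientations are given as [roll, pitch, yaw] about the fixed x, y, z axes, in that order (R = Rz(yaw) Ry(pitch) Rx(roll)).
In Python, from cell import env, imaging gives the robot as it stands.
- The arm moves only by the shell command python3 -m handwheel 'ROWS' [OPENING] [FORCE]. ROWS is JSON, a list of rows, each a list of 2 entries, a list of its own where there are three numbers: the shift along the tool's x, y, z in mm, then the turn, a rotation vector about the tool's x, y, z in rad. In form: [[[tx, ty, tz], [ax, ay, az]], ...]. A call has exactly 5 rows; each row is the pose to reach, as a shift and turn from the pose measured when the call began, along the tool's axes at that moment; what a row does not reach only later rows make up. A row lasts 1/10 s, in which the tool goes at most 50 mm and 8.59 degrees, less where a joint would pass 70% of its speed; a pose out of reach is approached as far as the arm can. A call with a gripper value outside its range is refused whole. OPENING is the finger opening in mm, from 0 to 93, set as the call begins (- or left out, the last holds). The fingers move at their own pace and stop on an object; FORCE is the grip in N (left out, the last holds). Time passes only in rows, so rows that repeat a pose let the fingers close, or fill a call up. It gives the time, the measured TCP pose, the force and the opening at its end, in the units of the state.
- env.get_state(): the state, without advancing time (a new reading comes with each control period).
- imaging.snapshot(name): name is "scene" or "top"; returns a dict with "pixels" (384x512x3 uint8, blue, green, red), "fx", "fy", "cx", "cy" (pixels), "R" (3x3) and "t" (3): a world point X has camera coordinates R X + t. Camera axes: x right, y down, z forward; pixel columns grow to the right and rows downward; lengths in mm; the calibration is good to about 2 mm. A picture is of the moment at which its call begins. There is no depth.
- env.close_job(): hands the job in, once; it reports no verdict.
The state is a dict: "time_s": time; "joint_pos": joint angles; "joint_vel": joint speeds; "effort": joint torques, N m; "eef_pos": TCP position; "tool_rot": TCP orientation; "force": force on the tool from outside, world axes, zero at the start; "wrist_torque": the same for the moment, N m; "opening": finger opening in mm.
Only numpy, scipy, OpenCV 4.12 (cv2) and the standard library are available. Lean on these libraries where they do the work, as an engineer would, in place of code of your own. Each camera call takes 0.05 s, during which the arm holds its last target. There are 200 camera calls.

## Task

At the laser-welding bench, start the fume extraction first: push the spring switch all the way over to its green side, hold it there for a second and let it spring back. Then press down hard on the orange child-resistant cap of the cleaner tub, turn it a quarter turn anticlockwise to unlock it, lift it off, and set it down gently in the yellow tray, flat and with its black grip upwards. Never push the switch to red, and leave the other things on the bench where they are.

Things in the scene. Friction and masses are not known exactly. Their poses are not given: they have to be found in the camera images.
- tub: White cleaner tub with a blue band, 96 mm across, clamped in a steel holder (base 150 x 120 mm) bolted to the bench: it cannot move or turn. Origin at the centre of its underside on the bench, z up. Shoulder 108 mm high; neck with two locking lugs (54 mm over them) up to 136 mm. Closed, the cap's lower edge is 122 mm above the origin, its x axis along the tub's x (a few degrees of play).
- cap_center (a point): Centre (half-way up) of the orange cap: 60 mm high in all, its lower edge 30 mm below this point, z up. Skirt 67 mm across, 32 mm high, its flat top 2 mm above this point; on that stands a black grip bar 58 mm long (cap's x), 20 mm wide (y), 28 mm high, its top 30 mm above this point. 56 to 104 g. Taken off, the cap stands on its lower edge.
- spring (a joint): How far the cap's spring disc is pressed (m): 0 closed (pushes up 8 N), 0.009 fully down (12.5 N, hard stop), -0.004 cap off. To unlock, press the cap down 6 to 9 mm and, held down, turn it anticlockwise seen from above. It comes free between 65 and 115 degrees from closed (80 to 90 is best; stop near 120), then lifts straight off. It cannot turn clockwise or be pulled off locked.
- switch_box: Grey switch box of the fume extraction, 110 (x) x 150 (y) x 60 (z) mm, fixed to the bench. Origin at the centre of its underside. Its top has a green plate on its +y half and a red plate on its -y half, with the switch paddle between them.
- toggle (a joint): Angle (rad) of the spring-centred switch paddle: 0 upright, positive leaning to the green plate (the box's +y), stops at +0.5 and -0.5. It springs back to 0 by itself; about 3 N at the tip hold it fully over.
- toggle_tip (a point): Middle of the top end of the switch paddle, a black upright bar 30 mm (along the box's x) x 14 mm (along the box's y), reaching from 20 to 80 mm above the box's top; it pivots at the box's top, 80 mm below this point.
- tray: Square yellow plastic tray, fixed to the bench, 140 x 140 mm outside, walls 4 mm thick and 18 mm high, floor 4 mm thick. Origin at the centre of its underside.
- nozzle: Bystander: upright copper welding nozzle, 34 mm across, 75 mm high. Origin at its underside.
- brush: Bystander: brush, 170 mm long, lying on the bench.
- spray_can: Bystander: upright red spray can with a blue label, 60 mm across, 150 mm high. Origin at its underside.

How it is judged (in metres and radians):
On the way, in this order (a step that is already met when the one before it is completed fails the run):
1. the switch is held over to green (over 0.35 rad) for 0.6 s (value of joint toggle above 0.35 rad), for 0.6 s.
2. the switch has sprung back to the middle (value of joint toggle between -0.08 and 0.08 rad and contact force between anything else and toggle below 0.3 N), for 0.2 s.
3. the cap is turned by more than 0.5 rad while pressed down over 3.5 mm on the neck (value of joint spring above 0.0035 m and angle between the x axis of cap_center and the x axis of tub, either way round above 0.5 rad and horizontal distance between cap_center and tub below 0.01 m), for 0.02 s.
4. the cap is lifted clear of the neck (z of cap_center in the frame of tub above 0.18 m), for 0.05 s.
At the end, for the whole second after the job is handed in: The cap stands flat (within 0.1 rad) on the tray's floor (within 4 mm), grip upwards, inside the tray's walls, at rest and released; the switch is back in the middle (within 0.08 rad) (x of cap_center in the frame of tray between -0.05 and 0.05 m and y of cap_center in the frame of tray between -0.05 and 0.05 m and z of cap_center in the frame of tray below 0.038 m and angle between cap_center's own z axis and vertical below 0.1 rad and linear speed of cap below 0.02 m/s and value of joint toggle between -0.08 and 0.08 rad); the robot touches nothing.
It fails at once if the switch is pushed to red (beyond 0.15 rad) (value of joint toggle below -0.15 rad).
It fails at once if the cap is dropped from more than about 20 mm or thrown (over 0.65 m/s while not held) (contact force between the fingers and cap below 0.1 N and linear speed of cap above 0.65 m/s).
It fails at once if the copper nozzle is moved by more than 30 mm (distance of nozzle from where it was at the start of the episode above 0.03 m).
It fails at once if the brush is moved by more than 30 mm (distance of brush from where it was at the start of the episode above 0.03 m).
It fails at once if the spray can is moved by more than 30 mm (distance of spray_can from where it was at the start of the episode above 0.03 m).
It also fails if it takes over 67 s, if anything falls off the work surface, if the arm or the gripper's body presses on something with over 40 N, if the wrist force passes 120 N, or if a joint passes its speed limit or range.

## Working session

There is one attempt and no reset: what is moved stays moved. The work goes in short steps, Python scripts to look and compute and a shell command to move; the robot and the scene stay as the last step left them, time stands still between calls to the robot, and variables do not carry over. Pictures are saved under pics/ and viewed, about 8 in all and at most 12, crops included, and the job is handed in when it is done.

```bash
mkdir -p pics; ls; python3 - <<'E'
from cell import env, imaging
import cv2, json, numpy as np
for n in ("scene","top"):
    s=imaging.snapshot(n); cv2.imwrite(f"pics/{n}0.png",s["pixels"])
    np.savez(f"pics/{n}0.npz",**s)
    print(n,s["fx"],s["fy"],s["cx"],s["cy"],np.round(s["R"],4).tolist(),np.round(s["t"],1).tolist())
print(env.get_state(), env.hold_point_z)
E
```

```text
pics
scene 494.91161473928025 494.91161473928025 255.31182849913552 199.33245903668845 [[0.3265, 0.9452, 0.0022], [0.6637, -0.2276, -0.7126], [-0.673, 0.2341, -0.7016]] [-223.7, -332.5, 1618.8]
top 438.4628326617464 438.4628326617464 252.0253778518482 195.78645718235114 [[-0.0204, -0.9994, 0.0271], [-0.9942, 0.0174, -0.1062], [0.1057, -0.0292, -0.994]] [0.1, 607.2, 983.3]
{'time_s': 0.1, 'joint_pos': array([ 1.06964117e+00,  1.31082060e-01,  1.48915698e+00, -4.03276548e-05,
        1.52300693e+00, -8.54438427e-02]), 'joint_vel': array([-0.00042645, -0.00294626, -0.00174098, -0.00203558,  0.00229721,
        0.00216917]), 'effort': array([ 1.31084027e-03, -5.61338961e+01, -4.93096590e+01,  7.70162372e-02,
        2.91402993e-02,  4.60422962e-05]), 'eef_pos': array([242.07529665, 548.43937755, 217.70184704]), 'tool_rot': array([ 3.08050607,  1.56914251, -2.04759226]), 'force': array([ 0.55320522, -0.04588216,  0.01440935]), 'wrist_torque': array([-0.06283741,  0.0494342 , -0.01198376]), 'opening': 92.90793377543302} -18.8
```

View pics/scene0.png

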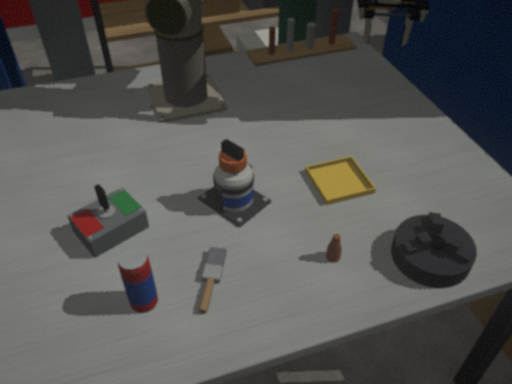

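View pics/top0.png

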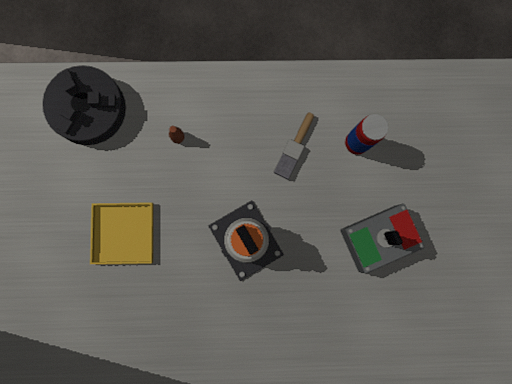

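The scene view shows the tub at about (234,185), the switch at (103,197) and the tray at (340,180). In the top view they are at (247,240), (393,238) and (122,234). Next I'll enlarge the important parts.

```bash
python3 - <<'E'
import cv2, numpy as np
t=cv2.imread("pics/top0.png"); s=cv2.imread("pics/scene0.png")
def c(im,u,v,w=100,h=75):
    k=cv2.resize(im[v:v+h,u:u+w],None,fx=4,fy=4,interpolation=cv2.INTER_CUBIC)
    k=cv2.convertScaleAbs(k,alpha=1.6)
    for i in range(0,w,10):
        cv2.line(k,(i*4,0),(i*4,6),(0,255,255),1); cv2.putText(k,str(u+i),(i*4,16),0,.33,(0,255,255),1)
    for i in range(0,h,10):
        cv2.line(k,(0,i*4),(6,i*4),(0,255,255),1); cv2.putText(k,str(v+i),(8,i*4+4),0,.33,(0,255,255),1)
    return k
cv2.imwrite("pics/crop1.png",np.vstack([np.hstack([c(t,200,205),c(t,335,200)]),np.hstack([c(s,190,140),c(s,60,175)])]))
E
```

```text
(no output)
```

View pics/crop1.png

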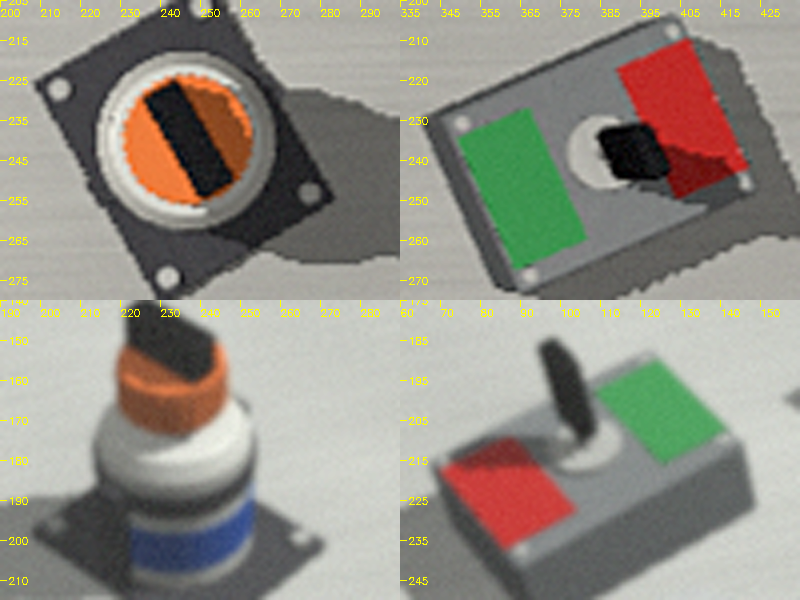

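```bash
cat > h.py <<'E'
import numpy as np, cv2
from scipy.spatial.transform import Rotation as Ro
S=dict(np.load("pics/scene0.npz")); T=dict(np.load("pics/top0.npz"))
def P(c): return np.array([[c["fx"],0,c["cx"]],[0,c["fy"],c["cy"]],[0,0,1]])@np.c_[c["R"],c["t"]]
def tri(pt,ps):
    X=cv2.triangulatePoints(P(T),P(S),np.array(pt,float).T,np.array(ps,float).T); return (X[:3]/X[3]).T
def proj(c,X):
    x=P(c)@np.r_[np.array(X,float).T,np.ones((1,len(X)))]; return (x[:2]/x[2]).T
E
python3 - <<'E'
from h import *
np.set_printoptions(precision=1,suppress=True)
g=tri([(350,233.75),(367.5,227),(381.5,260),(364.25,267.5)],[(141.25,207),(126.25,215.75),(109.25,197.5),(123.75,189.5)])
r=tri([(389.25,217.5),(408,209.5),(421.75,242),(404.5,249.5)],[(104.25,227.5),(85,237.5),(70,216.25),(88.75,209.25)])
t=tri([(92,204),(153,204),(153,265),(91,265)],[(374,184),(326,202),(305,168),(354,158)])
b=tri([(251,202),(209,225),(242,280),(283.5,254)],[(240,221),(271,201),(234,178),(199,197.5)])
print("green",g,"red",r,"tray",t,"base",b,sep="\n")
for n,a in(("g",g),("r",r),("tray",t),("base",b)): print(n,a.mean(0))
print("grip",tri([(247.6,239.9)],[(232.5,148)]),"tip",tri([(397,237.5)],[(99,187)]))
d=g.mean(0)-r.mean(0); print("box +y yaw",np.degrees(np.arctan2(d[1],d[0])))
s=cv2.imread("pics/scene0.png")
def c(im,u,v,w=50,h=37,f=8):
    k=cv2.convertScaleAbs(cv2.resize(im[v:v+h,u:u+w],None,fx=f,fy=f,interpolation=cv2.INTER_CUBIC),alpha=1.7)
    for i in range(0,w,5): cv2.putText(k,str(u+i),(i*f,12),0,.33,(0,255,255),1); cv2.line(k,(i*f,0),(i*f,4),(0,255,255),1)
    for i in range(0,h,5): cv2.putText(k,str(v+i),(4,i*f+4),0,.33,(0,255,255),1)
    return k
tt=cv2.imread("pics/top0.png")
cv2.imwrite("pics/crop2.png",np.vstack([np.hstack([c(s,210,135),c(s,80,175)]),np.hstack([c(tt,225,222),c(tt,375,220)])]))
E
```

```text
green
[[ 514.6 -228.5   60.2]
 [ 529.4 -267.7   58.4]
 [ 454.8 -296.8   58.3]
 [ 438.8 -258.3   58.7]]
red
[[ 549.7 -320.    57.2]
 [ 566.9 -364.3   57.6]
 [ 492.8 -390.1   61.7]
 [ 477.3 -349.1   57. ]]
tray
[[594.9 356.3  29.4]
 [594.6 222.1   6.6]
 [452.8 223.4   4.7]
 [457.  369.2   3.6]]
base
[[594.4  -8.6  15.7]
 [542.8  91.3   3.8]
 [415.3  24.1  -5.8]
 [471.6 -81.6   5.5]]
g [ 484.4 -262.8   58.9]
r [ 521.7 -355.9   58.3]
tray [524.8 292.8  11.1]
base [506.    6.3   4.8]
grip [[505.2   4.3 171.3]] tip [[ 503.5 -307.6  139.2]]
box +y yaw 111.81739651237216
```

View pics/crop2.png

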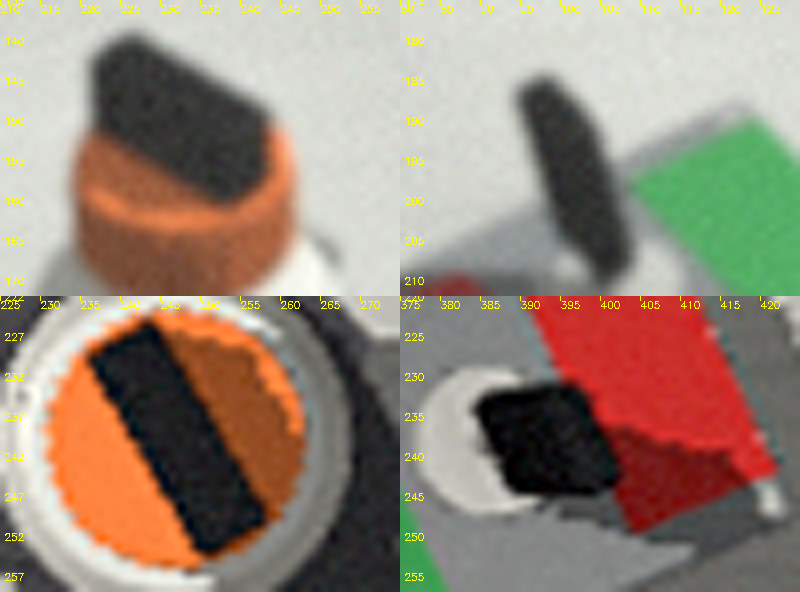

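Both views agree. The box top measures about 59 mm against 60, the paddle tip is at (503,-308,139), and the grip top is near (505,4), with the bar's yaw at about 29°. The tray centre is about (523,290). Now I'll work out the first moves.

```bash
cat >> h.py <<'E'
def rel(pos,psi,st=None):
    """tool-frame shift + rotvec to go to pos, pointing down, jaw axis (z) at yaw psi deg"""
    from cell import env
    st=st or env.get_state(); p=np.radians(psi); x=np.array([0,0,-1.]); z=np.array([np.cos(p),np.sin(p),0])
    Rt=np.c_[x,np.cross(z,x),z]; R0=Ro.from_euler("xyz",st["tool_rot"]).as_matrix()
    return np.round(R0.T@(np.array(pos)-st["eef_pos"]),1), np.round(Ro.from_matrix(R0.T@Rt).as_rotvec(),3)
def show():
    from cell import env
    st=env.get_state(); R0=Ro.from_euler("xyz",st["tool_rot"]).as_matrix()
    print("t",st["time_s"],"p",st["eef_pos"].round(1),"zyaw",np.degrees(np.arctan2(R0[1,2],R0[0,2])).round(1),"xax",R0[:,0].round(3),"F",st["force"].round(1),"tq",st["wrist_torque"].round(2),"op",round(st["opening"],1),"q6",st["joint_pos"][5].round(2))
    return st
E
python3 - <<'E'
from h import *
print("grip",tri([(247.4,240)],[(232.5,146.3)]))
st=show(); print(Ro.from_euler("xyz",st["tool_rot"]).as_matrix().round(3))
u=np.array([np.cos(np.radians(111.8)),np.sin(np.radians(111.8))]); tip=np.array([503.,-308.6])
for psi in (111.8,-68.2,21.8,-158.2): print(psi,rel([*(tip-60*u),230],psi))
print(tip-60*u)
E
```

```text
grip [[504.90430937   4.6674813  176.09341118]]
t 0.1 p [242.1 548.4 217.7] zyaw 66.2 xax [-0.001 -0.001 -1.   ] F [ 0.6 -0.   0. ] tq [-0.06  0.05 -0.01] op 92.9 q6 -0.09
[[-0.001 -0.915  0.404]
 [-0.001  0.404  0.915]
 [-1.     0.    -0.002]]
111.8 (array([ -11.2, -627.7, -720.7]), array([-0.796, -0.002, -0.001]))
-68.2 (array([ -11.2, -627.7, -720.7]), array([ 2.345e+00, -1.000e-03,  2.000e-03]))
21.8 (array([ -11.2, -627.7, -720.7]), array([ 0.775, -0.002,  0.001]))
-158.2 (array([ -11.2, -627.7, -720.7]), array([-2.367e+00, -1.000e-03, -2.000e-03]))
[ 525.28207013 -364.30914961]
```

```bash
C='[[[-2,-32,-36],[0,0,0]],[[-3,-64,-73],[0,0,0]],[[-5,-96,-110],[0,0,0]],[[-6,-128,-146],[0,0,0]],[[-8,-160,-183],[0,0,0]]]'; true
python3 -m handwheel '[[[-2,-32,-36],[0,0,0]],[[-3,-64,-73],[0,0,0]],[[-5,-96,-110],[0,0,0]],[[-6,-128,-146],[0,0,0]],[[-8,-160,-183],[0,0,0]]]' 0 10
python3 -m handwheel '[[[0,-32,-36],[0,0,0]],[[0,-64,-73],[0,0,0]],[[0,-96,-110],[0,0,0]],[[0,-128,-146],[0,0,0]],[[0,-160,-183],[0,0,0]]]'
python3 -m handwheel '[[[0,-32,-36],[0,0,0]],[[0,-64,-73],[0,0,0]],[[0,-96,-110],[0,0,0]],[[0,-128,-146],[0,0,0]],[[0,-160,-183],[0,0,0]]]'
python3 -c "
from h import *
show(); print(rel([525.3,-364.3,225],21.8))"
```

```text
time_s: 0.6
eef_pos: [314.4, 314.5, 225.4]
tool_rot: [2.998, 1.568, -2.13]
force: [0.2, 0.2, 0.9]
opening: 57.4
time_s: 1.1
eef_pos: [387.0, 80.7, 225.7]
tool_rot: [3.12, 1.569, -2.007]
force: [0.7, 1.1, -0.2]
opening: 17.5
time_s: 1.6
eef_pos: [459.6, -153.3, 225.8]
tool_rot: [3.034, 1.569, -2.094]
force: [1.0, 0.7, -0.1]
opening: 0.3
t 1.6 p [ 459.6 -153.3  225.8] zyaw 66.2 xax [-0.001 -0.002 -1.   ] F [ 1.   0.7 -0.1] tq [-0.02 -0.01  0.05] op 0.3 q6 -1.58
(array([   1.1, -145.2, -166.5]), array([ 0.775, -0.002,  0.001]))
```

```bash

python3 -m handwheel '[[[0,-30,-34],[0.14,0,0]],[[0,-60,-68],[0.28,0,0]],[[0,-90,-102],[0.42,0,0]],[[0,-120,-136],[0.56,0,0]],[[0,-145,-166],[0.7,0,0]]]'
python3 -m handwheel '[[[0,0,0],[0.075,0,0]],[[20,0,0],[0.075,0,0]],[[50,0,0],[0.075,0,0]],[[80,0,0],[0.075,0,0]],[[110,0,0],[0.075,0,0]]]'
python3 -c "
from h import *
from cell import imaging
show(); print(rel([525.3,-364.3,115],21.8))
a=imaging.snapshot('top')['pixels'];b=imaging.snapshot('scene')['pixels']
cv2.imwrite('pics/sw1.png',np.hstack([cv2.resize(a[190:290,320:450],(390,300)),cv2.resize(b[130:270,40:200],(400,300))]))"
```

```text
time_s: 2.1
eef_pos: [525.3, -365.9, 225.2]
tool_rot: [-3.004, 1.569, -2.555]
force: [-0.9, 0.3, 0.6]
opening: 0.5
time_s: 2.6
eef_pos: [524.8, -365.8, 113.5]
tool_rot: [3.026, 1.568, -2.883]
force: [0.4, 0.5, 0.3]
opening: 0.4
t 2.6 p [ 524.8 -365.8  113.5] zyaw 21.4 xax [-0.002 -0.001 -1.   ] F [0.4 0.5 0.3] tq [-0.03  0.05  0.01] op 0.4 q6 -1.06
(array([-1.5,  1.2,  1. ]), array([-0.007, -0.002, -0.   ]))
```

View pics/sw1.png

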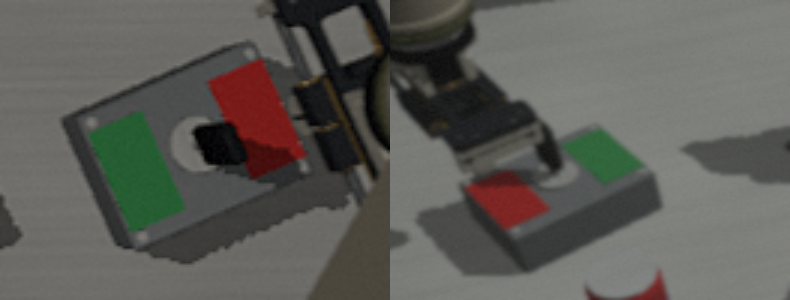

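The picture shows the closed fingers on the red side, clear of the paddle and lined up with it. I'll approach and push slowly.

```bash

python3 -m handwheel '[[[0,10,0],[0,0,0]],[[0,20,0],[0,0,0]],[[0,30,0],[0,0,0]],[[0,38,0],[0,0,0]],[[0,42,0],[0,0,0]]]'
python3 -m handwheel '[[[0,2,0],[0,0,0]],[[0,4,0],[0,0,0]],[[0,6,0],[0,0,0]],[[0,8,0],[0,0,0]],[[0,10,0],[0,0,0]]]'
python3 -m handwheel '[[[0,2,0],[0,0,0]],[[0,4,0],[0,0,0]],[[0,6,0],[0,0,0]],[[0,8,0],[0,0,0]],[[0,8,0],[0,0,0]]]'
```

```text
time_s: 3.2
eef_pos: [506.8, -323.7, 110.4]
tool_rot: [2.268, 1.561, 2.643]
force: [-0.4, -0.6, -0.9]
opening: 0.3
time_s: 3.7
eef_pos: [503.4, -314.7, 110.7]
tool_rot: [2.295, 1.562, 2.669]
force: [1.1, -1.5, 1.0]
opening: 0.1
time_s: 4.2
eef_pos: [500.3, -307.1, 110.7]
tool_rot: [2.308, 1.562, 2.682]
force: [0.6, -2.3, -2.2]
opening: 0.4
```

```bash

python3 -m handwheel '[[[0,2,0],[0,0,0]],[[0,4,0],[0,0,0]],[[0,6,0],[0,0,0]],[[0,7,0],[0,0,0]],[[0,7,0],[0,0,0]]]'
python3 -m handwheel '[[[0,1,0],[0,0,0]],[[0,2,0],[0,0,0]],[[0,2,0],[0,0,0]],[[0,2,0],[0,0,0]],[[0,2,0],[0,0,0]]]'
python3 -c "
from h import *
from cell import imaging
show()
a=imaging.snapshot('top')['pixels'];b=imaging.snapshot('scene')['pixels']
cv2.imwrite('pics/sw2.png',np.hstack([cv2.resize(a[190:290,320:450],(390,300)),cv2.resize(b[130:270,40:200],(400,300))]))"
```

```text
time_s: 4.7
eef_pos: [497.8, -300.6, 110.9]
tool_rot: [2.325, 1.562, 2.699]
force: [1.6, -3.4, 0.1]
opening: 0.4
time_s: 5.2
eef_pos: [497.1, -298.8, 111.0]
tool_rot: [2.326, 1.562, 2.7]
force: [2.1, -3.8, -0.1]
opening: 0.5
t 5.2 p [ 497.1 -298.8  111. ] zyaw 21.5 xax [-0.008  0.004 -1.   ] F [ 2.1 -3.8 -0.1] tq [-0.75 -0.24 -0.04] op 0.5 q6 -1.0
```

View pics/sw2.png

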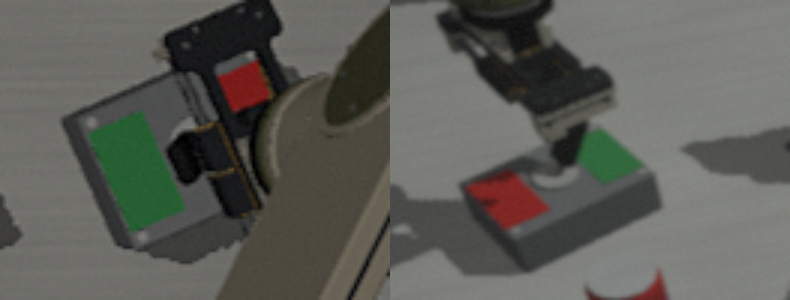

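The paddle now leans well to green, with 4.3 N on it, which is nearly the full-over force. I'll push a little more, hold, then retreat slowly so that the paddle follows the fingers and doesn't overshoot.

```bash

python3 -m handwheel '[[[0,1,0],[0,0,0]],[[0,2,0],[0,0,0]],[[0,2,0],[0,0,0]],[[0,2,0],[0,0,0]],[[0,2,0],[0,0,0]]]'
python3 -m handwheel '[[[0,0,0],[0,0,0]],[[0,0,0],[0,0,0]],[[0,0,0],[0,0,0]],[[0,0,0],[0,0,0]],[[0,0,0],[0,0,0]]]'
python3 -m handwheel '[[[0,0,0],[0,0,0]],[[0,0,0],[0,0,0]],[[0,0,0],[0,0,0]],[[0,0,0],[0,0,0]],[[0,0,0],[0,0,0]]]'
python3 -m handwheel '[[[0,-3,0],[0,0,0]],[[0,-6,0],[0,0,0]],[[0,-9,0],[0,0,0]],[[0,-12,0],[0,0,0]],[[0,-15,0],[0,0,0]]]'
python3 -m handwheel '[[[0,-3,0],[0,0,0]],[[0,-6,0],[0,0,0]],[[0,-9,0],[0,0,0]],[[0,-12,0],[0,0,0]],[[0,-16,0],[0,0,0]]]'
python3 -m handwheel '[[[0,-7,0],[0,0,0]],[[0,-14,0],[0,0,0]],[[0,-20,0],[0,0,0]],[[0,-26,0],[0,0,0]],[[0,-30,0],[0,0,0]]]'
python3 -c "
from h import *
from cell import imaging
show(); print(rel([525,-364,215],21.8))
a=imaging.snapshot('top')['pixels'];b=imaging.snapshot('scene')['pixels']
cv2.imwrite('pics/sw3.png',np.hstack([cv2.resize(a[190:290,320:450],(390,300)),cv2.resize(b[130:270,40:200],(400,300))]))"
```

```text
time_s: 5.8
eef_pos: [496.7, -297.7, 111.3]
tool_rot: [2.465, 1.564, 2.839]
force: [2.1, -6.8, -0.5]
opening: 0.5
time_s: 6.3
eef_pos: [496.7, -297.8, 111.3]
tool_rot: [2.494, 1.564, 2.869]
force: [1.8, -5.8, 0.3]
opening: 0.2
time_s: 6.8
eef_pos: [496.8, -297.8, 111.4]
tool_rot: [2.506, 1.564, 2.881]
force: [1.0, -4.7, -0.5]
opening: 0.4
time_s: 7.3
eef_pos: [502.3, -311.8, 111.2]
tool_rot: [2.448, 1.564, 2.822]
force: [1.5, -1.4, 2.7]
opening: 0.0
time_s: 7.8
eef_pos: [507.9, -326.5, 110.6]
tool_rot: [2.391, 1.563, 2.765]
force: [0.2, -0.3, 0.2]
opening: 0.8
time_s: 8.3
eef_pos: [519.0, -355.1, 110.5]
tool_rot: [2.398, 1.563, 2.772]
force: [-0.5, -0.5, 0.1]
opening: 1.0
t 8.3 p [ 519.  -355.1  110.5] zyaw 21.4 xax [-0.008  0.003 -1.   ] F [-0.5 -0.5  0.1] tq [-0.11  0.03 -0.  ] op 1.0 q6 -1.05
(array([-104.6,   -9.9,    1.7]), array([-0.006, -0.006, -0.005]))
```

View pics/sw3.png

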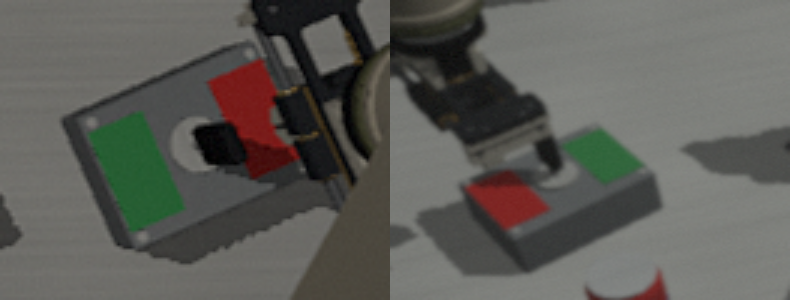

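The switch hit its stop with a 6.8 N spike, was held for about 1.5 s, and now stands upright with nothing touching it. Next I'll lift and move above the cap.

```bash

python3 -m handwheel '[[[-30,-3,0],[0,0,0]],[[-70,-6,0],[0,0,0]],[[-100,-10,0],[0.1,0,0]],[[-125,-10,0],[0.2,0,0]],[[-130,-10,0],[0.25,0,0]]]' 60 30
python3 -c "
from h import *
show(); print(rel([505,4.7,240],-61.5))"
```

```text
time_s: 8.9
eef_pos: [525.0, -365.7, 245.2]
tool_rot: [-2.845, 1.568, -2.725]
force: [0.7, 0.2, -1.3]
opening: 35.6
t 8.9 p [ 525.  -365.7  245.2] zyaw 6.9 xax [-0.002 -0.001 -1.   ] F [ 0.7  0.2 -1.3] tq [-0.05 -0.   -0.01] op 35.6 q6 -0.81
(array([  4.8, 370.2,  24.5]), array([ 1.194, -0.002,  0.002]))
```

```bash

python3 -m handwheel '[[[0,46,3],[0.14,0,0]],[[0,92,6],[0.28,0,0]],[[0,138,9],[0.42,0,0]],[[0,184,12],[0.56,0,0]],[[0,230,15],[0.7,0,0]]]'
python3 -c "
from h import *
show(); print(rel([505,4.7,240],-61.5))"
```

```text
time_s: 9.4
eef_pos: [511.8, -133.8, 245.0]
tool_rot: [-2.1, 1.568, -2.686]
force: [1.2, 0.4, -0.2]
opening: 60.0
t 9.4 p [ 511.8 -133.8  245. ] zyaw -33.6 xax [-0.002 -0.001 -1.   ] F [ 1.2  0.4 -0.2] tq [-0.04  0.09 -0.03] op 60.0 q6 0.23
(array([  4.9, 111.6, -82.2]), array([ 0.488, -0.001,  0.002]))
```

```bash

python3 -m handwheel '[[[0,30,-22],[0.13,0,0]],[[2,60,-44],[0.26,0,0]],[[4,90,-66],[0.39,0,0]],[[5,112,-82],[0.488,0,0]],[[5,112,-82],[0.488,0,0]]]'
python3 -m handwheel '[[[10,0,0],[0,0,0]],[[20,0,0],[0,0,0]],[[30,0,0],[0,0,0]],[[40,0,0],[0,0,0]],[[40,0,0],[0,0,0]]]'
python3 -c "
from h import *
from cell import imaging
st=show(); print(rel([505,4.7,155],-61.5))
a=imaging.snapshot('top')['pixels'];b=imaging.snapshot('scene')['pixels']
cv2.imwrite('pics/cap1.png',np.hstack([cv2.resize(a[190:290,195:300],(400,380),interpolation=2),cv2.resize(b[95:215,175:295],(390,380),interpolation=2)]))"
```

```text
time_s: 9.9
eef_pos: [504.9, 8.1, 239.9]
tool_rot: [-2.083, 1.569, 3.127]
force: [0.3, -0.4, 0.3]
opening: 59.7
time_s: 10.4
eef_pos: [503.6, 7.6, 197.4]
tool_rot: [-2.123, 1.565, 3.086]
force: [-0.5, -0.1, 0.1]
opening: 60.0
t 10.4 p [503.6   7.6 197.4] zyaw -61.5 xax [-0.006  0.    -1.   ] F [-0.5 -0.1  0.1] tq [ 0.02  0.13 -0.02] op 60.0 q6 0.99
(array([42.4,  0.1,  3.3]), array([-0.001, -0.003,  0.005]))
```

View pics/cap1.png

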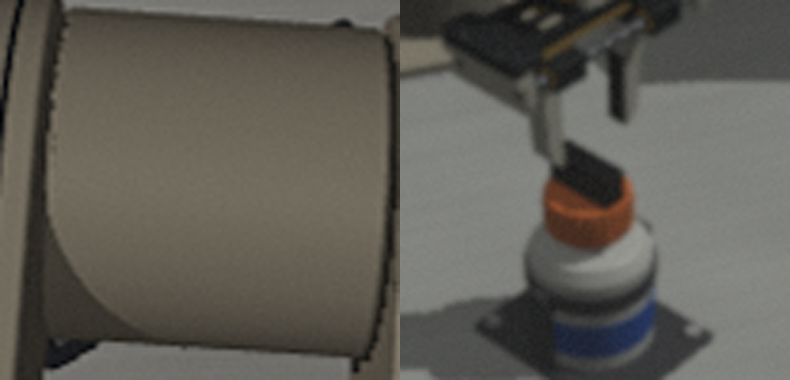

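The scene view shows the fingers on either side of the bar. The top view is blocked by the arm. I'll descend to just above the cap's flat top and close gently.

```bash

python3 -m handwheel '[[[8,0,3],[0,0,0]],[[16,0,3],[0,0,0]],[[24,0,3],[0,0,0]],[[32,0,3],[0,0,0]],[[38,0,3],[0,0,0]]]'
python3 -m handwheel '[[[0,0,0],[0,0,0]],[[0,0,0],[0,0,0]],[[0,0,0],[0,0,0]],[[0,0,0],[0,0,0]],[[0,0,0],[0,0,0]]]' 15 10
python3 -m handwheel '[[[0,0,0],[0,0,0]],[[0,0,0],[0,0,0]],[[0,0,0],[0,0,0]],[[0,0,0],[0,0,0]],[[0,0,0],[0,0,0]]]'
python3 -c "
from h import *
st=show(); print(rel([505,4.7,155],-61.5))"
```

```text
time_s: 11.0
eef_pos: [505.5, 5.2, 160.3]
tool_rot: [-2.116, 1.567, 3.094]
force: [-0.2, 0.9, -0.3]
opening: 60.0
time_s: 11.5
eef_pos: [505.7, 5.1, 160.7]
tool_rot: [-2.105, 1.567, 3.105]
force: [-0.4, -0.4, -0.2]
opening: 24.7
time_s: 12.0
eef_pos: [505.7, 5.2, 160.7]
tool_rot: [-2.117, 1.567, 3.093]
force: [-0.8, 1.6, 0.7]
opening: 19.8
t 12.0 p [505.7   5.2 160.7] zyaw -61.5 xax [-0.003  0.    -1.   ] F [-0.8  1.6  0.7] tq [0.05 0.24 0.05] op 19.8 q6 0.98
(array([ 5.7, -0.9,  0.1]), array([-0.   , -0.002,  0.003]))
```

```bash

python3 -m handwheel '[[[0,0,0],[0,0,0]],[[0,0,0],[0,0,0]],[[2,0,0],[0,0,0]],[[4,0,0],[0,0,0]],[[6,0,0],[0,0,0]]]' 27 10
python3 -m handwheel '[[[0,0,0],[0,0,0]],[[0,0,0],[0,0,0]],[[0,0,0],[0,0,0]],[[0,0,0],[0,0,0]],[[0,0,0],[0,0,0]]]' 10 45
python3 -m handwheel '[[[2,0,0],[0,0,0]],[[3,0,0],[0,0,0]],[[4,0,0],[0,0,0]],[[5,0,0],[0,0,0]],[[5,0,0],[0,0,0]]]'
python3 -c "
from h import *
st=show()"
```

```text
time_s: 12.5
eef_pos: [505.7, 5.2, 154.5]
tool_rot: [-2.127, 1.567, 3.082]
force: [-0.2, -0.8, 6.1]
opening: 27.1
time_s: 13.0
eef_pos: [505.8, 5.1, 154.6]
tool_rot: [-2.092, 1.568, 3.117]
force: [-0.1, 0.2, 1.7]
opening: 19.5
time_s: 13.5
eef_pos: [505.9, 5.1, 150.4]
tool_rot: [-2.074, 1.568, 3.136]
force: [-2.6, -0.0, 7.5]
opening: 19.5
t 13.5 p [505.9   5.1 150.4] zyaw -61.5 xax [-0.003  0.    -1.   ] F [-2.6 -0.   7.5] tq [-0.15  0.7   0.03] op 19.5 q6 0.98
```

```bash

python3 -m handwheel '[[[1,0,0],[0,0,0]],[[2,0,0],[0,0,0]],[[3,0,0],[0,0,0]],[[4,0,0],[0,0,0]],[[4,0,0],[0,0,0]]]'
python3 -m handwheel '[[[0.5,0,0],[0,0,0]],[[1,0,0],[0,0,0]],[[1.5,0,0],[0,0,0]],[[1.5,0,0],[0,0,0]],[[1.5,0,0],[0,0,0]]]'
python3 -c "
from h import *
st=show()"
```

```text
time_s: 14.0
eef_pos: [505.9, 5.1, 147.3]
tool_rot: [-2.055, 1.568, -3.129]
force: [-3.9, -0.5, 9.1]
opening: 19.7
time_s: 14.5
eef_pos: [505.9, 5.1, 146.9]
tool_rot: [-2.023, 1.568, -3.096]
force: [-5.0, -1.4, 11.3]
opening: 19.9
t 14.5 p [505.9   5.1 146.9] zyaw -61.5 xax [-0.002 -0.    -1.   ] F [-5.  -1.4 11.3] tq [-0.07  0.95  0.05] op 19.9 q6 0.98
```

About 7.5 mm pressed, at 11 N. Now I'll turn anticlockwise (negative about tool x) while holding the cap down.

```bash

python3 -m handwheel '[[[1.5,0,0],[-0.07,0,0]],[[1.5,0,0],[-0.17,0,0]],[[1.5,0,0],[-0.27,0,0]],[[1.5,0,0],[-0.37,0,0]],[[1.5,0,0],[-0.47,0,0]]]'
python3 -c "
from h import *
st=show(); print(rel([505.7,5.1,145.5],23.5))"
```

```text
time_s: 15.0
eef_pos: [507.2, 5.2, 147.2]
tool_rot: [0.396, 1.57, -0.203]
force: [-0.4, 0.5, 10.0]
opening: 19.5
t 15.0 p [507.2   5.2 147.2] zyaw -34.3 xax [ 0.001 -0.    -1.   ] F [-0.4  0.5 10. ] tq [-0.02  0.12 -0.03] op 19.5 q6 0.51
(array([ 1.7, -0.9, -1.2]), array([-1.009e+00,  1.000e-03,  0.000e+00]))
```

```bash

python3 -m handwheel '[[[2,0,0],[-0.1,0,0]],[[2,0,0],[-0.2,0,0]],[[2,0,0],[-0.3,0,0]],[[2,0,0],[-0.4,0,0]],[[2,0,0],[-0.5,0,0]]]'
python3 -m handwheel '[[[2,0,0],[-0.1,0,0]],[[2,0,0],[-0.2,0,0]],[[2,0,0],[-0.3,0,0]],[[2,0,0],[-0.4,0,0]],[[2,0,0],[-0.5,0,0]]]'
python3 -c "
from h import *
st=show(); print(rel([505.7,5.1,145.5],23.5))"
```

```text
time_s: 15.5
eef_pos: [508.2, 5.4, 146.8]
tool_rot: [0.113, 1.567, 0.018]
force: [-0.5, 0.8, 9.7]
opening: 19.8
time_s: 16.0
eef_pos: [508.8, 5.6, 146.2]
tool_rot: [-0.323, 1.566, 0.086]
force: [-1.9, 0.1, 9.9]
opening: 19.8
t 16.0 p [508.8   5.6 146.2] zyaw 23.4 xax [ 0.005  0.    -1.   ] F [-1.9  0.1  9.9] tq [ 0.09  0.55 -0.05] op 19.8 q6 -0.5
(array([ 0.7,  0.7, -3.1]), array([-0.001,  0.005,  0.002]))
```

Turned by 85°. Now a slow lift while watching the force.

```bash

python3 -m handwheel '[[[-3,0,0],[0,0,0]],[[-6,0,0],[0,0,0]],[[-9,0,0],[0,0,0]],[[-12,0,0],[0,0,0]],[[-14,0,0],[0,0,0]]]'
python3 -c "
from h import *
st=show(); print(rel([505.7,5.1,240],23.5))"
```

```text
time_s: 16.5
eef_pos: [508.4, 5.7, 159.9]
tool_rot: [-0.246, 1.567, 0.163]
force: [-0.2, -0.1, -0.9]
opening: 19.7
t 16.5 p [508.4   5.7 159.9] zyaw 23.4 xax [ 0.004  0.001 -1.   ] F [-0.2 -0.1 -0.9] tq [-0.05  0.04 -0.01] op 19.7 q6 -0.5
(array([-80.1,   0.4,  -2.4]), array([-0.001,  0.004,  0.001]))
```

It's free, and the force is about the cap's weight. I'll lift clear and look.

```bash

python3 -m handwheel '[[[-12,0,0],[0,0,0]],[[-30,0,0],[0,0,0]],[[-50,0,0],[0,0,0]],[[-65,0,0],[0,0,0]],[[-75,0,0],[0,0,0]]]'
python3 -c "
from h import *
from cell import imaging
st=show()
b=imaging.snapshot('scene')['pixels']
cv2.imwrite('pics/lift.png',cv2.resize(b[70:220,165:385],(660,450),interpolation=2))
r=tri([(92,204),(153,204),(153,265),(91,265)],[(374,184),(326,202),(305,168),(354,158)])
def at(c,uv,z):
    K=np.array([[c['fx'],0,c['cx']],[0,c['fy'],c['cy']],[0,0,1]]); C=-c['R'].T@c['t']; d=c['R'].T@np.linalg.inv(K)@[*uv,1]; return (C+d*(z-C[2])/d[2]).round(1)
for p in [(92,204),(153,204),(153,265),(91,265)]: print(at(T,p,18))
for p in [(374,184),(326,202),(305,168),(354,158)]: print('s',at(S,p,18))
"
```

```text
time_s: 17.0
eef_pos: [508.5, 5.7, 236.6]
tool_rot: [-0.295, 1.565, 0.114]
force: [0.2, -0.0, -1.2]
opening: 19.8
t 17.0 p [508.5   5.7 236.6] zyaw 23.5 xax [ 0.006  0.001 -1.   ] F [ 0.2 -0.  -1.2] tq [-0.07  0.03  0.  ] op 19.8 q6 -0.5
[595.9 360.1  18. ]
[593.4 219.4  18. ]
[452.8 218.9  18. ]
[455.9 359.9  18. ]
s [584.5 364.1  18. ]
s [604.7 216.7  18. ]
s [466.9 218.   18. ]
s [472.1 363.4  18. ]
```

View pics/lift.png

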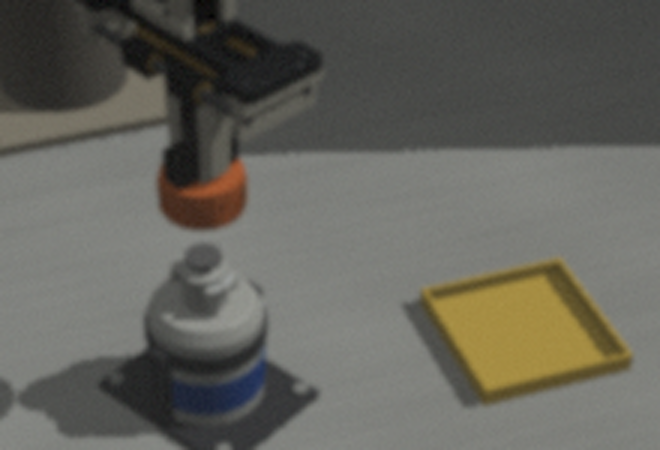

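The cap hangs level in the fingers, clear of the neck (cap at about (202,190), tray around (525,330) in the crop). Next, carry it to the tray centre, about (526,290).

```bash
python3 -c "
from h import *
print(rel([526,290,236],23.5))"
```

```text
(array([  2.2, 254.2, 128.7]), array([-0.001,  0.007,  0.003]))
```

```bash

python3 -m handwheel '[[[0,15,8],[0,0,0]],[[0,45,23],[0,0,0]],[[0,77,39],[0,0,0]],[[0,109,55],[0,0,0]],[[0,140,71],[0,0,0]]]'
python3 -m handwheel '[[[0,32,16],[0,0,0]],[[0,64,32],[0,0,0]],[[0,90,45],[0,0,0]],[[0,107,54],[0,0,0]],[[0,114,58],[0,0,0]]]'
python3 -m handwheel '[[[20,0,0],[0,0,0]],[[55,0,0],[0,0,0]],[[95,0,0],[0,0,0]],[[130,0,0],[0,0,0]],[[150,0,0],[0,0,0]]]'
python3 -c "
from h import *
show();print(rel([526,290,37],23.5))"
```

```text
time_s: 17.55
eef_pos: [518.0, 163.7, 237.3]
tool_rot: [-0.363, 1.564, 0.046]
force: [0.2, -0.9, -0.4]
opening: 19.8
time_s: 18.05
eef_pos: [525.5, 292.7, 236.6]
tool_rot: [-0.436, 1.566, -0.026]
force: [-0.4, -0.4, 0.0]
opening: 19.8
time_s: 18.55
eef_pos: [524.5, 290.5, 82.6]
tool_rot: [-1.715, 1.568, -1.306]
force: [-0.2, 0.7, -0.8]
opening: 19.7
t 18.55 p [524.5 290.5  82.6] zyaw 23.5 xax [ 0.001 -0.003 -1.   ] F [-0.2  0.7 -0.8] tq [-0.01  0.07  0.01] op 19.7 q6 0.01
(array([45.6, -1. ,  1.2]), array([-0.001, -0.   ,  0.003]))
```

```bash

python3 -m handwheel '[[[10,0,0],[0,0,0]],[[22,0,0],[0,0,0]],[[33,0,0],[0,0,0]],[[39,0,0],[0,0,0]],[[41,0,0],[0,0,0]]]'
python3 -m handwheel '[[[1,0,0],[0,0,0]],[[2,0,0],[0,0,0]],[[3,0,0],[0,0,0]],[[4,0,0],[0,0,0]],[[4,0,0],[0,0,0]]]'
python3 -c "
from h import *
show()"
```

```text
time_s: 19.05
eef_pos: [524.6, 290.4, 41.5]
tool_rot: [-1.701, 1.568, -1.292]
force: [-0.9, 0.2, -1.0]
opening: 19.8
time_s: 19.55
eef_pos: [524.6, 290.4, 37.5]
tool_rot: [-1.683, 1.568, -1.273]
force: [-0.6, -0.3, -0.2]
opening: 19.6
t 19.55 p [524.6 290.4  37.5] zyaw 23.5 xax [ 0.001 -0.003 -1.   ] F [-0.6 -0.3 -0.2] tq [-0.03 -0.03  0.03] op 19.6 q6 0.01
```

```bash

python3 -m handwheel '[[[0.5,0,0],[0,0,0]],[[1,0,0],[0,0,0]],[[1.5,0,0],[0,0,0]],[[2,0,0],[0,0,0]],[[2,0,0],[0,0,0]]]'
python3 -c "
from h import *
show()"
```

```text
time_s: 20.05
eef_pos: [524.8, 290.5, 36.3]
tool_rot: [-1.589, 1.568, -1.179]
force: [-3.2, -1.3, 6.7]
opening: 19.8
t 20.05 p [524.8 290.5  36.3] zyaw 23.5 xax [ 0.001 -0.003 -1.   ] F [-3.2 -1.3  6.7] tq [-0.28  0.64  0.02] op 19.8 q6 0.01
```

It touched down at z 36.3, where 36 was expected. Release and retreat.

```bash

python3 -m handwheel '[[[-0.5,0,0],[0,0,0]],[[-0.5,0,0],[0,0,0]],[[-0.5,0,0],[0,0,0]],[[-0.5,0,0],[0,0,0]],[[-0.5,0,0],[0,0,0]]]' 45 10
python3 -m handwheel '[[[-3,0,0],[0,0,0]],[[-10,0,0],[0,0,0]],[[-25,0,0],[0,0,0]],[[-45,0,0],[0,0,0]],[[-75,0,0],[0,0,0]]]'
python3 -m handwheel '[[[-40,0,0],[0,0,0]],[[-80,0,0],[0,0,0]],[[-80,-40,0],[0,0,0]],[[-80,-85,0],[0,0,0]],[[-80,-130,0],[0,0,0]]]'
python3 -m handwheel '[[[0,-15,0],[0,0,0]],[[0,-15,0],[0,0,0]],[[0,-15,0],[0,0,0]],[[0,-15,0],[0,0,0]],[[0,-15,0],[0,0,0]]]'
python3 -c "
from h import *
from cell import imaging
show()
a=imaging.snapshot('top')['pixels'];b=imaging.snapshot('scene')['pixels']
cv2.imwrite('pics/end.png',np.hstack([cv2.resize(a,(400,300)),cv2.resize(b[130:235,275:415],(400,300),interpolation=2)]))"
```

```text
time_s: 20.55
eef_pos: [524.7, 290.4, 36.7]
tool_rot: [-1.66, 1.568, -1.25]
force: [-0.7, -0.4, -1.4]
opening: 45.1
time_s: 21.05
eef_pos: [523.8, 290.3, 112.2]
tool_rot: [-2.266, 1.567, -1.856]
force: [1.1, -0.2, -1.0]
opening: 45.1
time_s: 21.55
eef_pos: [576.6, 170.5, 195.1]
tool_rot: [-1.367, 1.567, -0.956]
force: [0.8, 0.7, -0.4]
opening: 45.2
time_s: 22.05
eef_pos: [582.0, 158.2, 195.2]
tool_rot: [-1.389, 1.568, -0.976]
force: [0.8, -0.8, -0.7]
opening: 44.9
t 22.05 p [582.  158.2 195.2] zyaw 23.7 xax [ 0.002 -0.003 -1.   ] F [ 0.8 -0.8 -0.7] tq [-0.05  0.08 -0.03] op 44.9 q6 -0.23
```

View pics/end.png

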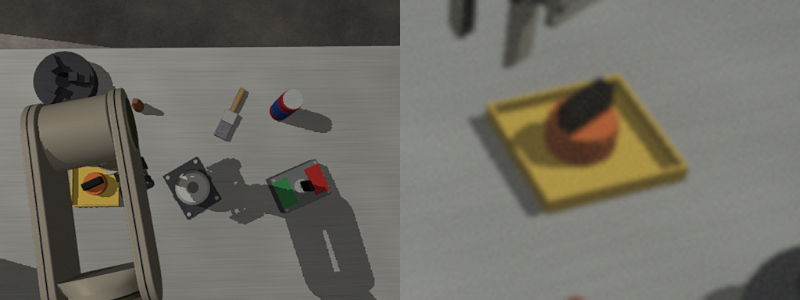

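The cap stands upright and flat in the middle of the tray. The switch is upright, the other objects haven't moved, and the arm is clear.

```bash
python3 -c "
from cell import env
print(env.close_job())"
```

```text
the job is handed in; nothing more can be done
None
```

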